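Set the solar-cell module on the angle stand and index it to the third stop

ROBOT

A 7-joint arm with a two-finger parallel gripper is mounted at the origin on the work surface. World frame = base frame: x ahead of the robot, y to its left, z up, the work surface at z = 0. Lengths are in m, angles in rad, forces in N, time in s.
With the tool pointing down it reaches from about 0.425 to 0.875 m from the base axis. Payload 4.7 kg.
Tool frame: the origin (TCP) lies at the very end of the fingers, on their centre line; the grasp point (between the pads) lies 19 mm behind it; z points along the fingers, y is the line along which they close (so a half turn about z gives the same grasp; the last joint's range is limited). The gripper opens to 85 mm and grips with 20 to 120 N. Pads are 22 mm wide; open, the fingers measure 114 mm over their backs; the gripper's body (76 mm by 85 mm) begins 54 mm behind the grasp point. The pads swing forward as they close: fully open they stand 13 mm farther back than shut.
Start: joints at [1.159, 0.321, -0.07, 1.45, 0.023, 1.371, -0.057], TCP at [0.268, -0.592, 0.231] pointing down, gripper open.
Joint ranges: [-2.86, 2.86], [-0.3, 2.09], [-1.38, 1.24], [0.06, 2.45], [-1.56, 4.7], [0.09, 2.05], [-2.69, 2.69]. Speed limits (rad/s): [2.57, 2.57, 3.14, 3.14, 3.14, 3.14, 3.14].

INTERFACE

Orientations are given as a unit quaternion [w, x, y, z].
In Python, from bench import ctrl, viewer gives the robot as it stands. The module is installed in compiled form; this text tells all that it offers.
- The arm moves only by the tool apply_moves, never from a script. Its argument "commands" is a list of rows, each a list of 7 numbers: the shift along the world's x, y, z in m, then the turn, a rotation vector about the world's x, y, z in rad, then the closure, from 0 (fully open) to 1 (shut). A call has 1 to 20 rows; each row shifts and turns the commanded pose from where the row before left it; what a row does not reach is not made up. A row lasts 1/8 s, in which the tool goes at most 62.5 mm and 10.7 degrees, less where a joint would pass 70% of its speed; a pose out of reach is approached as far as the arm can. A call with a gripper value outside its range is refused whole. The fingers move at their own pace and stop on an object; "newtons" is the grip in N (left out, the last holds). Time passes only in rows, so rows that do not move let the fingers close. It gives the time, the measured TCP pose, the force, the opening and the grip force at its end, in the units of the state.
- ctrl.get_state(): the state, without advancing time (a new reading comes with each control period).
- viewer.get_image(name): name is "side" or "top" or "wrist"; returns a dict with "img" (400x640x3 uint8, red, green, blue), "camera_matrix" (3x3 intrinsics, pixels), "dist_coeffs" ([k1, k2, p1, p2, k3] as OpenCV has them; the pictures are not rectified), "camera_from_world" (4x4, takes a point from world to camera coordinates); the wrist camera has in their place "hand_eye" (4x4, takes a point from camera to tool coordinates, whose origin is the TCP and whose axes are the flange's). Camera axes: x right, y down, z forward; pixel columns grow to the right and rows downward; lengths in m; the calibration is good to about 2 mm. A picture is of the moment at which its call begins: read the wrist's pose just before it. There is no depth.
- ctrl.finish_job(): hands the job in; it is judged then, once.
The state is a dict: "time": time; "joint_positions": joint angles; "dq": joint speeds; "joint_torque": joint torques, N m; "eef_pos": TCP position; "orientation": TCP orientation; "force": force on the tool from outside, world axes, zero at the start; "moment": the same for the moment, N m; "opening": opening from 0.0 (shut) to 1.0 (fully open); "gripper_force": force on a finger pad.
Only numpy, scipy, OpenCV 4.12 (cv2) and the standard library are available. Lean on these libraries where they do the work, as an engineer would, in place of code of your own. Each camera call takes 0.05 s, during which the arm holds its last target. There are 200 camera calls.

TASK

Set the little box with the dark solar cell (do not drop it) centred and upright on the narrow raised rest of the angle stand, its cell facing the way the stand's nose points, and let go of it before the knob is turned. Then grip the stand's clicking knob and turn it clockwise to the third stop counted from home (the long thick mark; it may already stand at the first), not a click further, and finish still gripping the knob there, with the box still sitting on the rest. Leave the other boxes and the glue stick where they are.

Things in the scene. Friction and masses are not known exactly. Their poses are not given: they have to be found in the camera images.
- module_mid (a point): Centre (half-way up, 25 mm above its underside) of the loose solar-cell module: an upright MDF box 36 mm (its x) x 50 mm (its y) x 50 mm high, about 0.1 kg, with burnt finger joints along its upright edges. Its -x face carries a dark solar cell with thin silver lines (and an 8 mm dark strip along that edge of its top); its +x face has two brass sockets. Its z is up. It starts upright on the table. Grip it across its 50 mm width (its y), so that the cell is not covered.
- module: The same solar-cell module; origin at the centre of its underside, same axes.
- module_cell (a point): Centre of the module's solar cell, 18 mm from its centre towards its -x face.
- rest (a point): Centre of the top face of the narrow rest: an aluminium bar 24 mm (x) x 44 mm (y), 8 mm thick, on a round column 18 mm thick, 101 mm above the table. Flat, with no rim: the module stands on it and overhangs by 3 to 6 mm all round. Its -x axis is the way the nose of the turntable below points (a black arrow beside its round grey plate, reaching 68 mm from the axis, 44 mm above the table). The rest turns with the knob, through the same angle in the same direction.
- turret: The turning part of the stand that carries rest, column and nose; its origin is on its axis, 62 mm below the top of the rest; same axes as the rest.
- stand: The angle stand, fixed to the table (its place and yaw differ each time): a flat MDF box 130 mm (x) x 320 mm (y) x 36 mm high, origin at the centre of its underside. The knob's axis is 95 mm from its centre towards its -y end, the rest's axis 95 mm towards its +y end. A round aluminium dial (104 mm across) under the knob has a long thick mark for home, on the stand's -x side, and seven short thin marks, one for each further stop, clockwise.
- knob_grip (a point): The place to grip the knob, on its upright axis, 76 mm above the table. The knob is a black upright bar 52 mm long (x of this point), 16 mm thick (y), from 50 mm to 94 mm above the table, on a black disc of 54 mm diameter (top 50 mm above the table). The -x end of the bar, with a white line on top, is the pointer. Grip the bar across its 16 mm thickness (y), and keep the fingertips more than 52 mm above the table.
- index (a joint): Angle of the knob in rad: 0 at home (end stop, pointer to the long thick mark), growing clockwise seen from above. It clicks into a stop every 22.5 degrees (0.393 rad): first stop 0.393, second 0.785, third 1.178; seven stops in all, to 2.749. Between two stops it takes up to about 0.09 N m to turn, and then it falls into the next. It starts at home or at the first stop.
- switch_box: Bystander: a loose MDF box 50 x 60 x 30 mm with a small steel toggle on top; origin at the centre of its underside.
- battery_box: Bystander: a loose MDF box 44 x 62 x 26 mm with a black and brass battery lying along its top (40 mm high in all); origin at the centre of its underside.
- glue_stick: Bystander: an upright green glue stick with a white cap, 28 mm across and 100 mm high; origin at the centre of its underside.

How it is judged:
By the outcome, as a careful person would: the job done as asked, in the order asked, and still so for the second after the job is handed in, while the arm keeps its last pose, push and grip.
It also fails if it takes over 54 s, if anything falls off the work surface, if the arm or the gripper's body presses on something with over 40 N, if the wrist force passes 120 N, or if a joint passes its speed limit or range.

## Working session

There is one attempt and no reset: what is moved stays moved. The work goes in short steps, Python scripts to look and compute and a tool call to move; the robot and the scene stay as the last step left them, time stands still between calls to the robot, and variables do not carry over. Pictures are saved under pics/ and viewed, at most 10 in all, crops included, and the job is handed in when it is done.

Besides the shell and the picture viewer there is one more tool, called after "Request:" as name(argument=value, ...), one argument or row to a line, values as JSON. apply_moves: Moves the arm, as the interface text tells. Its arguments: {"type":"object","properties":{"commands":{"type":"array","items":{"type":"array","items":{"type":"number"}}},"newtons":{"type":"number"}},"required":["commands"]}

```bash
mkdir -p pics; cat > h.py <<'E'
import numpy as np, cv2, pickle
from bench import ctrl, viewer
from scipy.spatial.transform import Rotation as R
def snap(n,f):
    s=ctrl.get_state(); d=viewer.get_image(n); d['state']=s
    if 'camera_from_world' not in d:
        q=s['orientation']; T=np.eye(4); T[:3,:3]=R.from_quat([q[1],q[2],q[3],q[0]]).as_matrix(); T[:3,3]=s['eef_pos']
        d['camera_from_world']=np.linalg.inv(T@np.array(d['hand_eye']))
    pickle.dump(d,open(f'pics/{f}.pkl','wb')); cv2.imwrite(f'pics/{f}.png',d['img'][:,:,::-1]); return d
def load(f): return pickle.load(open(f'pics/{f}.pkl','rb'))
def ray(d,px,z):
    """pixels -> world points on plane z"""
    u=cv2.undistortPoints(np.array(px,float).reshape(-1,1,2),np.array(d['camera_matrix']),np.array(d['dist_coeffs'])).reshape(-1,2)
    M=np.linalg.inv(np.array(d['camera_from_world'])); v=np.c_[u,np.ones(len(u))]@M[:3,:3].T; o=M[:3,3]
    z=np.broadcast_to(z,len(u)); return o+v*((z-o[2])/v[:,2])[:,None]
def proj(d,P):
    C=np.array(d['camera_from_world']); return cv2.projectPoints(np.array(P,float).reshape(-1,3),cv2.Rodrigues(C[:3,:3])[0],C[:3,3],np.array(d['camera_matrix']),np.array(d['dist_coeffs']))[0].reshape(-1,2)
def crop(d,x0,y0,w,h,k,f,draw=()):
    im=cv2.resize(d['img'][y0:y0+h,x0:x0+w,::-1],None,fx=k,fy=k,interpolation=cv2.INTER_CUBIC)
    for i in range(0,w,20): cv2.line(im,(i*k,0),(i*k,4 if i%100 else 12),(0,0,255),1)
    for p in draw: cv2.circle(im,tuple(int(round((p[i]-(x0,y0)[i]+.5)*k)) for i in (0,1)),2,(0,0,255),-1)
    cv2.imwrite(f'pics/{f}.png',im)
E
python3 - <<'E'
from h import *
a=snap('top','t0')['img'];b=snap('side','s0')['img']
cv2.imwrite('pics/both0.png',cv2.resize(np.vstack([a,b])[:,:,::-1],(480,600)))
d=load('t0');print(np.linalg.inv(d['camera_from_world'])[:3,3],np.linalg.inv(load('s0')['camera_from_world'])[:3,3]);print(ctrl.get_state())
E
```

```text
[0.33443451 0.06783522 1.17370733] [0.47904199 0.93749359 0.88135833]
{'time': 0.1, 'joint_positions': array([ 1.15910442,  0.32174837, -0.07007859,  1.45156463,  0.02258501,
        1.37077417, -0.05694098]), 'dq': array([ 0.00045093, -0.00335599,  0.00060562, -0.00193061,  0.00141468,
       -0.00095965, -0.00023086]), 'joint_torque': array([ 2.17406350e-04, -4.94876897e+01, -3.83934360e-01, -3.15208912e+01,
        1.28567044e-02,  7.48474966e-03,  1.21169779e-05]), 'eef_pos': array([ 0.26823827, -0.59154676,  0.23032729]), 'orientation': array([-8.25339357e-04,  9.77425058e-01,  2.11280684e-01, -2.19244150e-04]), 'force': array([-0.45243534,  0.04816807,  0.55959022]), 'moment': array([-0.03640133, -0.05319393, -0.02369619]), 'gripper_force': 0.0, 'opening': 1.0035458144131533}
```

View pics/t0.png

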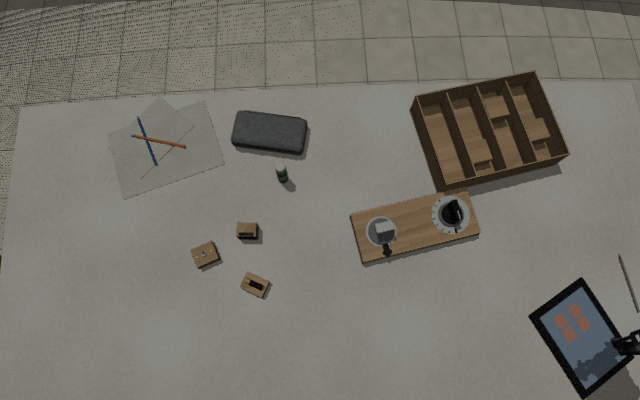

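View pics/s0.png

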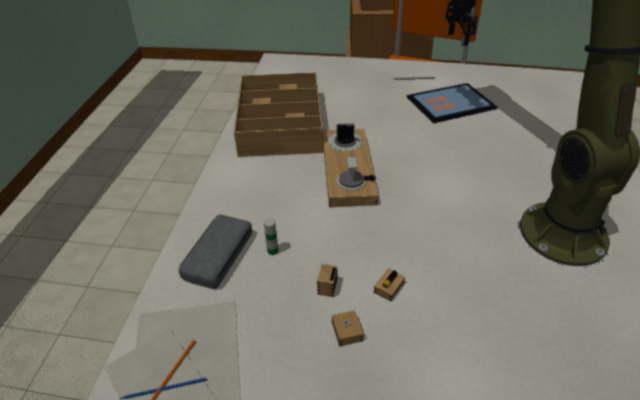

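The top view shows the stand (350–480, 190–262) with the knob at about (452,214) and the rest at (384,229). The module is at (247,230), with its dark strip on the lower side. I'll enlarge both areas.

```bash
python3 - <<'E'
from h import *
d=load('t0');s=load('s0')
crop(d,345,180,140,90,5,'a');crop(d,225,210,44,44,6,'b');crop(s,310,255,44,44,6,'c')
A,B,C=[cv2.imread(f'pics/{x}.png')for x in'abc']
o=np.zeros((450+264,700,3),np.uint8);o[:450]=A;o[450:,:264]=B;o[450:,300:564]=C
cv2.imwrite('pics/comb.png',o[:, :][:, :]) if 0 else cv2.imwrite('pics/comb.png',np.hstack([A,np.zeros((450,0,3),np.uint8)])) 
o=np.zeros((600,800,3),np.uint8);A=cv2.resize(A,(525,338));o[:338,:525]=A;o[338:600,:264]=B[:262];o[338:600,300:564]=C[:262];cv2.imwrite('pics/comb.png',o)
print(ray(d,[[384,228],[452,210]],[.101,.094]),ray(d,[[350,214],[473,191],[480,235],[361,263]],[.036]*4),ray(d,[[236,223],[257,224],[257,238],[236,237]],[.05]*4))
E
```

```text
[[ 0.5510279  -0.09989714  0.101     ]
 [ 0.58897411 -0.27500898  0.094     ]] [[ 0.60562255 -0.02500877  0.036     ]
 [ 0.65157914 -0.35698716  0.036     ]
 [ 0.53220813 -0.35978954  0.036     ]
 [ 0.47716312 -0.04434629  0.036     ]] [[0.59348048 0.26800797 0.05      ]
 [0.58818462 0.21424516 0.05      ]
 [0.55195337 0.21493178 0.05      ]
 [0.55712798 0.26830033 0.05      ]]
```

View pics/comb.png

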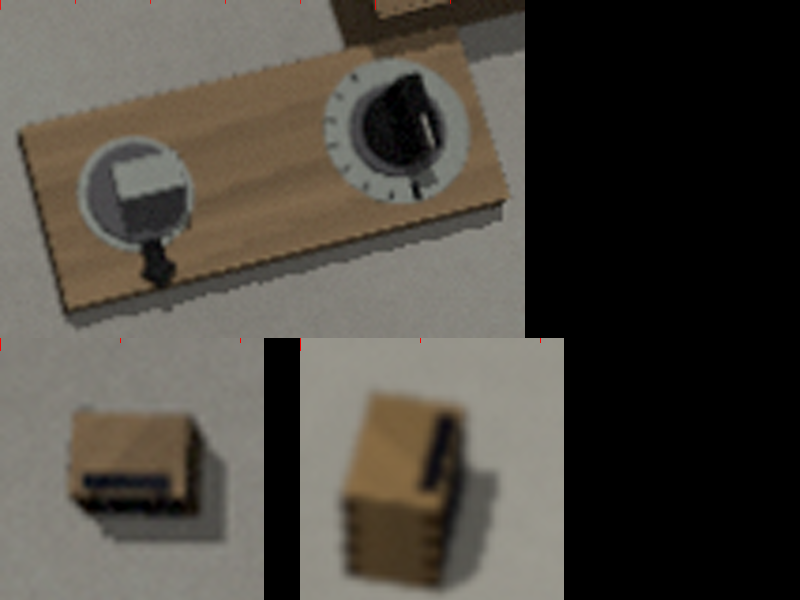

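The home mark is the long one at the stand's −x side. The nose looks roughly perpendicular to the stand's long axis, so the knob is probably at home. The module's cell faces about world −x. I'll move over the stand for a closer look.

Request:
apply_moves(
  commands=[
    [0.03,0.04,0.012,0,0,-0.02,0],
    [0.03,0.04,0.012,0,0,-0.02,0],
    [0.03,0.04,0.012,0,0,-0.02,0],
    [0.03,0.04,0.012,0,0,-0.02,0],
    [0.03,0.04,0.012,0,0,-0.02,0],
    [0.03,0.04,0.012,0,0,-0.02,0],
    [0.03,0.04,0.012,0,0,-0.02,0],
    [0.03,0.04,0.012,0,0,-0.02,0],
    [0.03,0.04,0.012,0,0,-0.02,0],
    [0.03,0.04,0.012,0,0,-0.02,0],
    [0,0,0,0,0,0,0],
    [0,0,0,0,0,0,0],
  ],
)

```text
time: 1.6
eef_pos: [0.5681, -0.1925, 0.3507]
orientation: [0.0, 0.994, 0.113, -0.001]
force: [-0.1, -0.8, -0.6]
opening: 1.0
gripper_force: 0.0
```

```bash
python3 - <<'E'
from h import *
d=snap('wrist','w1');print(np.round(d['hand_eye'],3),d['state']['eef_pos'],d['state']['orientation'],d['state']['joint_positions'])
P=[[.55,-.1,.101],[.589,-.275,.094],[.573,.241,.05]];print(proj(d,P))
E
```

```text
[[-0.001 -0.961 -0.277  0.07 ]
 [ 1.    -0.001 -0.001  0.   ]
 [ 0.001 -0.277  0.961 -0.142]
 [ 0.     0.     0.     1.   ]] [ 0.56810718 -0.19246497  0.3506987 ] [ 1.58349099e-04  9.93630223e-01  1.12687569e-01 -6.82660850e-04] [ 0.59772877  0.20750038 -0.38066758  1.369615    0.07737179  1.58011018
 -1.1198282 ]
[[235.00286819 156.30573905]
 [390.26824587 156.13533129]
 [ -5.41526455  77.70066036]]
```

View pics/w1.png

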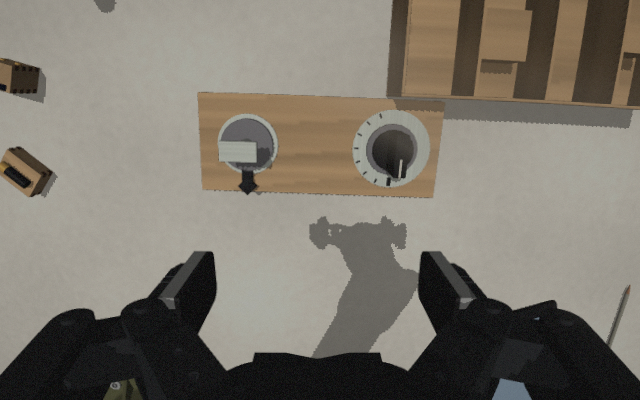

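The wrist view shows the whole stand: rest at about (238,152), nose tip at (248,190), knob at (393,152), and the home mark at about (388,183). I'll take a crop to fit the pose.

```bash
python3 - <<'E'
from h import *
d=load('w1')
crop(d,195,88,115,112,5,'a');crop(d,340,100,100,100,4,'b')
A,B=cv2.imread('pics/a.png'),cv2.imread('pics/b.png')
crop(d,195,85,250,115,3,'c')
o=np.zeros((600,800,3),np.uint8);o[:560,:400]=A[:,:400];o[:400,400:]=B
cv2.imwrite('pics/c1.png',o)
E
```

```text
(no output)
```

View pics/c1.png

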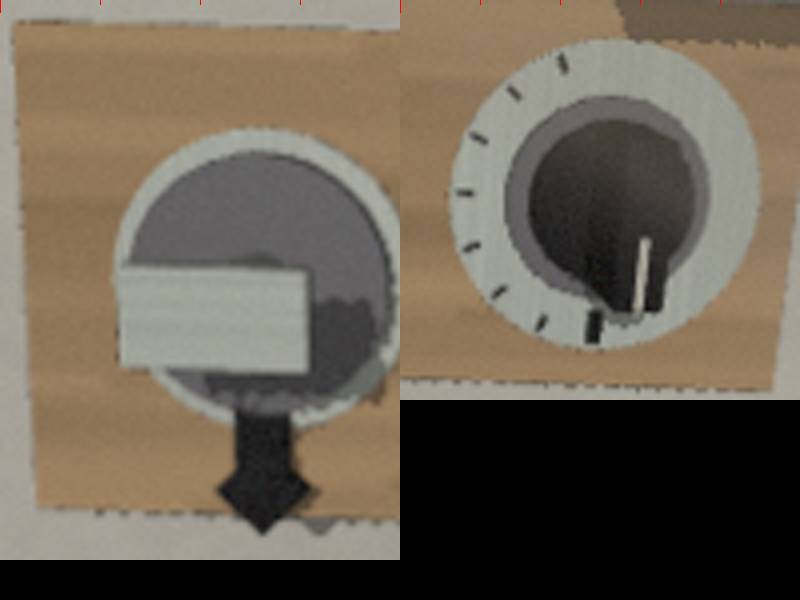

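```bash
python3 - <<'E'
from h import *
d=load('w1')
a=lambda L:(np.array(L)+.5)/5-.5+[195,88]
b=lambda L:(np.array(L)+.5)/4-.5+[340,100]
def ang(v):return np.degrees(np.arctan2(v[1],v[0]))
r=ray(d,a([[119,266],[307,271],[308,373],[123,367]]),.101);print(r,'rest c',r.mean(0))
print('y dirs',ang(r[0]-r[1]),ang(r[3]-r[2]),'len',np.linalg.norm(r[0]-r[1]),np.linalg.norm(r[0]-r[3]))
s=ray(d,np.vstack([a([[14,21],[37,507]]),b([[372,388]]),[[443,100]]]),.036)
print(s,'c',s.mean(0),'y',ang(s[0]-s[3]),ang(s[1]-s[2]),np.linalg.norm(s[1]-s[2]),np.linalg.norm(s[0]-s[1]))
n=ray(d,a([[263,533]]),.044)[0];pl=ray(d,a([[260,278]]),.039)[0];print('nose',n,'plate',pl,ang(n-pl))
k=ray(d,b([[245,240],[238,318]]),.094);print('line',k,ang(k[1]-k[0]))
dl=ray(d,b([[205,194]]),.040);print('dial',dl); db=ray(d,b([[193,328]]),.04);print('home mark ang',ang(db[0]-dl[0]))
E
```

```text
[[ 0.56340948 -0.07857204  0.101     ]
 [ 0.57165923 -0.12063012  0.101     ]
 [ 0.54863183 -0.12502724  0.101     ]
 [ 0.54057323 -0.08297227  0.101     ]] rest c [ 0.55606844 -0.10180042  0.101     ]
y dirs 101.09775023466841 100.84755775124076 len 0.04285954479601151 0.023256312780562966
[[ 0.60753487 -0.0260005   0.036     ]
 [ 0.48056992 -0.04982065  0.036     ]
 [ 0.54101464 -0.36268195  0.036     ]
 [ 0.66805827 -0.33587803  0.036     ]] c [ 0.57429442 -0.19359528  0.036     ] y 101.05153697859423 100.93480763379097 0.3186467547081387 0.1291800983346338
nose [ 0.48983759 -0.11333184  0.044     ] plate [ 0.55678464 -0.09999204  0.039     ] -168.7308994795459
line [[ 0.58786289 -0.28829754  0.094     ]
 [ 0.56488786 -0.29298085  0.094     ]] -168.47846824837876
dial [[ 0.59291743 -0.28615515  0.04      ]]
home mark ang -168.97258091073513
```

Stand fit: yaw 11.0°, rest at (0.556,−0.101), knob axis at (0.5925,−0.287), and the knob at home because the pointer direction equals the home mark. The sizes check out (319×129 for the stand, 43×23 for the rest). Next is the module.

Request:
apply_moves(
  commands=[
    [-0.005,0.054,-0.0125,0,0,-0.028,0],
    [-0.005,0.054,-0.0125,0,0,-0.028,0],
    [-0.005,0.054,-0.0125,0,0,-0.028,0],
    [-0.005,0.054,-0.0125,0,0,-0.028,0],
    [-0.005,0.054,-0.0125,0,0,-0.028,0],
    [-0.005,0.054,-0.0125,0,0,-0.028,0],
    [-0.005,0.054,-0.0125,0,0,-0.028,0],
    [-0.005,0.054,-0.0125,0,0,-0.028,0],
    [0,0,0,0,0,0,0],
    [0,0,0,0,0,0,0],
  ],
)

```text
time: 2.9
eef_pos: [0.529, 0.2379, 0.2509]
orientation: [0.001, 1.0, -0.0, -0.0]
force: [0.6, -0.6, 0.2]
opening: 0.999
gripper_force: 0.0
```

```bash
python3 - <<'E'
from h import *
d=snap('wrist','w2');print(d['state']['eef_pos'],d['state']['orientation'],d['state']['joint_positions'])
p=proj(d,[[.573,.241,.05]])[0];print(p);x,y=int(p[0])-70,max(0,int(p[1])-60);print(x,y)
crop(d,x,y,160,120,5,'c2')
E
```

```text
[0.52903896 0.23793898 0.25092331] [ 8.03550115e-04  9.99999646e-01 -1.49126857e-04 -2.01513254e-04] [ 0.10832122  0.2207912  -0.66976246  1.58191111  0.13987197  1.38845513
 -2.14629779]
[313.74251917 123.26404755]
243 63
```

View pics/c2.png

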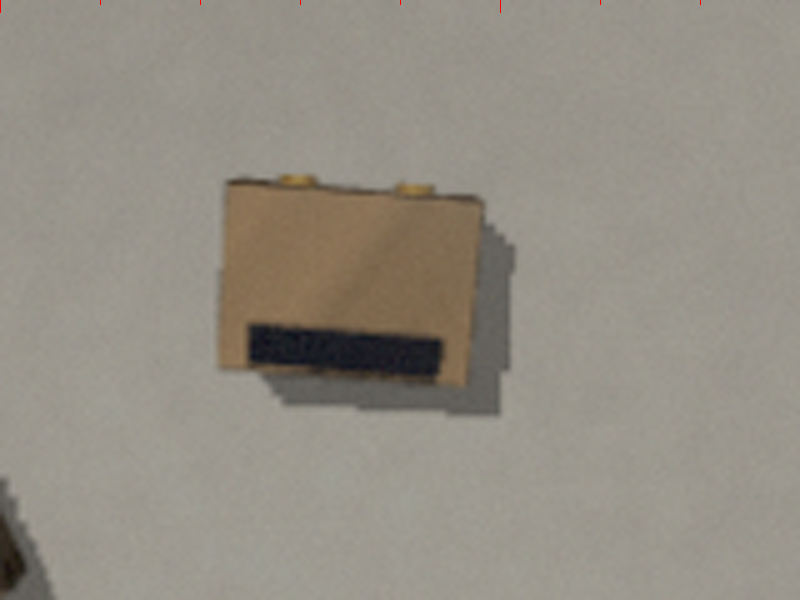

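The module's top corners in the crop are (228,185), (482,200), (466,384) and (220,368). The dark strip is on the −x (lower) side and the brass sockets are at the top.

```bash
python3 - <<'E'
from h import *
d=load('w2')
r=ray(d,(np.array([[228,185],[482,200],[466,384],[220,368]])+.5)/5-.5+[243,63],.05)
ang=lambda v:np.degrees(np.arctan2(v[1],v[0]))
print(r,r.mean(0),ang(r[0]-r[1]),ang(r[3]-r[2]),ang(r[0]-r[3]),ang(r[1]-r[2]),[np.linalg.norm(r[i]-r[i-1]) for i in range(4)])
# neighbours from top view
t=load('t0');print(ray(t,[[206,253],[256,284],[282,175]],[.03,.03,.1]))
E
```

```text
[[0.59551874 0.2654346  0.05      ]
 [0.59263288 0.21665134 0.05      ]
 [0.55726718 0.21929022 0.05      ]
 [0.56049192 0.26777161 0.05      ]] [0.57647768 0.24228694 0.05      ] 86.61451515540992 86.19458096387685 -3.817151691454612 -4.267323119832564 [np.float64(0.03510469892247792), np.float64(0.048868541838164775), np.float64(0.03546401640034625), np.float64(0.048588518968500284)]
[[0.52301152 0.34992738 0.03      ]
 [0.43818269 0.22256986 0.03      ]
 [0.69903003 0.14305007 0.1       ]]
```

Request:
apply_moves(
  commands=[
    [0.024,0.002,-0.02,0,0,-0.033,0],
    [0.0235,0.0024,-0.02,0,0,-0.033,0],
    [0,0,-0.04,0,0,0,0],
    [0,0,-0.04,0,0,0,0],
    [0,0,-0.04,0,0,0,0],
    [0,0,-0.03,0,0,0,0],
    [0,0,-0.025,0,0,0,0],
    [0,0,-0.018,0,0,0,0],
    [0,0,-0.01,0,0,0,0],
    [0,0,0,0,0,0,0],
    [0,0,0,0,0,0,0],
  ],
)

```text
time: 4.32
eef_pos: [0.5767, 0.2447, 0.0094]
orientation: [-0.0, 0.999, -0.032, 0.001]
force: [-0.3, -0.3, 0.2]
opening: 1.001
gripper_force: 0.0
```

Request:
apply_moves(
  commands=[
    [0,0,0,0,0,0,0.2],
    [0,0,0,0,0,0,0.35],
    [0,0,0,0,0,0,0.45],
    [0,0,0,0,0,0,0.5],
    [0,0,0,0,0,0,0.5],
    [0,0,0,0,0,0,0.55],
    [0,0,0,0,0,0,0.6],
    [0,0,0,0,0,0,0.6],
  ],
  newtons=30,
)

```text
time: 5.32
eef_pos: [0.5764, 0.2445, 0.0089]
orientation: [-0.0, 0.999, -0.032, 0.0]
force: [-0.3, -0.6, 4.7]
opening: 0.581
gripper_force: 32.4
```

Gripped: the opening is 49.4 mm, as it should be. Next I lift and carry it over the rest.

Request:
apply_moves(
  commands=[
    [0,0,0.015,0,0,0,0.6],
    [0,0,0.035,0,0,0,0.6],
    [0,0,0.05,0,0,0,0.6],
    [0,0,0.06,0,0,0,0.6],
    [-0.002,-0.03,0,0,0,0.025,0.6],
    [-0.002,-0.04,0,0,0,0.025,0.6],
    [-0.003,-0.044,0,0,0,0.035,0.6],
    [-0.003,-0.044,0,0,0,0.035,0.6],
    [-0.003,-0.044,0,0,0,0.035,0.6],
    [-0.003,-0.044,0,0,0,0.035,0.6],
    [-0.002,-0.044,0,0,0,0.035,0.6],
    [-0.002,-0.033,0,0,0,0.031,0.6],
    [0,-0.0225,0,0,0,0,0.6],
    [0,0,0,0,0,0,0.6],
    [0,0,0,0,0,0,0.6],
    [0,0,0,0,0,0,0.6],
  ],
)

```text
time: 7.32
eef_pos: [0.5561, -0.0991, 0.1685]
orientation: [-0.0, 0.995, 0.097, 0.0]
force: [0.5, 0.4, -1.1]
opening: 0.579
gripper_force: 31.9
```

```bash
python3 - <<'E'
from h import *
s=snap('side','s3');t=snap('top','t3');w=snap('wrist','w3')
st=ctrl.get_state();print(st['eef_pos'],st['orientation'],st['opening'],st['force'],st['joint_positions'])
crop(s,315,100,80,110,5,'a');A=cv2.imread('pics/a.png')
crop(w,220,80,200,150,2,'b');B=cv2.imread('pics/b.png');crop(t,355,190,66,50,6,'c');C=cv2.imread('pics/c.png')
o=np.zeros((600,800,3),np.uint8);o[:550,:400]=A;o[:300,400:]=B;o[300:600,404:]=C;cv2.imwrite('pics/c3.png',o)
E
```

```text
[ 0.55603644 -0.10002656  0.16838371] [-4.35645879e-05  9.95325223e-01  9.65800078e-02 -9.16121387e-06] 0.5829683233799282 [-0.30941461 -0.63320033 -0.78779879] [ 0.5855017   0.21793727 -0.51424305  1.73419201  0.11344365  1.21904987
 -1.3351255 ]
```

View pics/c3.png

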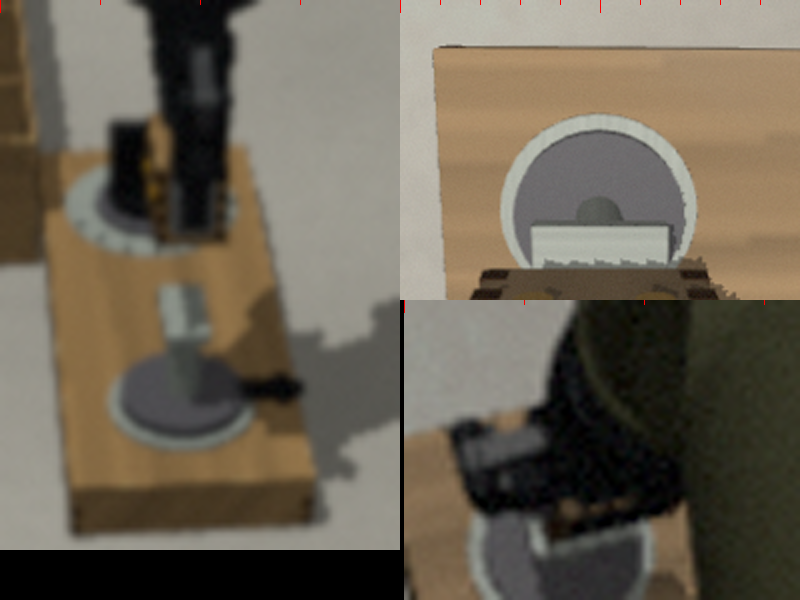

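The module hangs above the rest, square to it. The wrist crop shows the rest's back edge from (132,225) to (272,225) and the module's lower back edge from about (82,270) to (306,268). I'll compare their centres.

```bash
python3 - <<'E'
from h import *
w=load('w3')
f=lambda L:(np.array(L)+.5)/2-.5+[220,80]
r=ray(w,f([[132,225],[272,225]]),.101);m=ray(w,f([[82,270],[306,268]]),.1595)
a=np.radians(11.05);ex=np.array([np.cos(a),np.sin(a)]);ey=np.array([-ex[1],ex[0]])
ang=lambda v:np.degrees(np.arctan2(v[1],v[0]))
for q,h in((r,.012),(m,.018)):
  c=q.mean(0)[:2]-h*ex;print(q,c,ang(q[0]-q[1]),np.linalg.norm(q[0]-q[1]))
print(w['state']['eef_pos'])
E
```

```text
[[ 0.56373929 -0.07803243  0.101     ]
 [ 0.57219036 -0.12118861  0.101     ]] [ 0.5561873  -0.10191051] 101.07974872550638 0.04397586345903878
[[ 0.56804718 -0.07076201  0.1595    ]
 [ 0.57846935 -0.12141843  0.1595    ]] [ 0.55559198 -0.0995402 ] 101.62593579045401 0.05171744563530781
[ 0.55604231 -0.09970227  0.16840211]
```

Request:
apply_moves(
  commands=[
    [0,-0.002,-0.015,0,0,0,0.6],
    [0,0,-0.02,0,0,0,0.6],
    [0,0,-0.012,0,0,0,0.6],
    [0,0,-0.006,0,0,0,0.6],
    [0,0,-0.002,0,0,0,0.6],
    [0,0,0,0,0,0,0.6],
    [0,0,0,0,0,0,0.6],
  ],
)

```text
time: 8.35
eef_pos: [0.5564, -0.1031, 0.114]
orientation: [0.0, 0.995, 0.096, 0.001]
force: [-0.4, -0.1, -1.4]
opening: 0.582
gripper_force: 31.9
```

Request:
apply_moves(
  commands=[
    [0,0,-0.001,0,0,0,0.6],
    [0,0,-0.001,0,0,0,0.6],
    [0,0,0,0,0,0,0.6],
  ],
)

```text
time: 8.72
eef_pos: [0.5559, -0.1031, 0.1113]
orientation: [0.0, 0.995, 0.096, -0.0]
force: [-0.5, -0.0, -1.2]
opening: 0.584
gripper_force: 31.9
```

Request:
apply_moves(
  commands=[
    [0,0.001,-0.001,0,0,0,0.6],
    [0,0,-0.0005,0,0,0,0.6],
    [0,0,0,0,0,0,0.6],
  ],
)

```text
time: 9.1
eef_pos: [0.556, -0.102, 0.1099]
orientation: [0.0, 0.995, 0.096, 0.0]
force: [0.4, -1.2, -1.1]
opening: 0.581
gripper_force: 32.0
```

Request:
apply_moves(
  commands=[
    [0,0,-0.0005,0,0,0,0.6],
    [0,0,-0.0005,0,0,0,0.6],
    [0,0,0,0,0,0,0.6],
  ],
)

```text
time: 9.48
eef_pos: [0.5561, -0.102, 0.1098]
orientation: [0.0, 0.995, 0.096, 0.0]
force: [-3.0, 0.7, 6.1]
opening: 0.581
gripper_force: 32.7
```

Contact at 6 N. I'll ease the fingers open and, because the pads swing back as they open, hold before rising.

Request:
apply_moves(
  commands=[
    [0,0,0.0003,0,0,0,0.4],
    [0,0,0,0,0,0,0.38],
    [0,0,0,0,0,0,0.35],
    [0,0,0,0,0,0,0.3],
    [0,0,0,0,0,0,0.2],
    [0,0,0,0,0,0,0.1],
    [0,0,0,0,0,0,0],
    [0,0,0,0,0,0,0],
  ],
  newtons=20,
)

```text
time: 10.48
eef_pos: [0.556, -0.1021, 0.1092]
orientation: [0.0, 0.995, 0.096, 0.0]
force: [0.3, 0.1, 0.3]
opening: 1.001
gripper_force: 0.0
```

Request:
apply_moves(
  commands=[
    [0,0,0.01,0,0,0,0],
    [0,0,0.02,0,0,0,0],
    [0,0,0.04,0,0,0,0],
    [0,0,0.05,0,0,0,0],
    [0,0,0.05,0,0,0,0],
    [0,0,0.05,0,0,0,0],
    [0,0,0.02,0,0,0,0],
    [-0.01,-0.04,0,0,0,0,0],
    [-0.01,-0.05,0,0,0,0,0],
    [0,0,0,0,0,0,0],
    [0,0,0,0,0,0,0],
  ],
)

```text
time: 11.85
eef_pos: [0.5361, -0.1915, 0.3497]
orientation: [-0.0, 0.995, 0.096, 0.0]
force: [-0.1, 0.5, -0.3]
opening: 0.999
gripper_force: 0.0
```

```bash
python3 - <<'E'
from h import *
w=snap('wrist','w4');s=snap('side','s4');print(w['state']['eef_pos'],w['state']['orientation'],w['state']['joint_positions'])
p=proj(w,[[.556,-.102,.151],[.556,-.102,.101],[.5925,-.2868,.094]]);print(p)
x,y=max(0,int(p[0,0])-50),max(0,int(p[0,1])-60);print(x,y)
crop(w,x,y,100,120,5,'a');A=cv2.imread('pics/a.png')
crop(s,325,120,60,90,5,'b');B=cv2.imread('pics/b.png')
o=np.zeros((600,800,3),np.uint8);o[:A.shape[0],:500]=A;o[:450,500:]=B;cv2.imwrite('pics/c4.png',o)
E
```

```text
[ 0.53610707 -0.19145902  0.34967775] [-2.46605115e-04  9.95395053e-01  9.58565994e-02  3.75229951e-04] [ 0.69665227  0.14330296 -0.45182443  1.44607601  0.06167657  1.56589469
 -1.13019551]
[[231.47157267 131.73706295]
 [242.14744691 127.20138518]
 [408.99733274 126.14690744]]
181 71
```

View pics/c4.png

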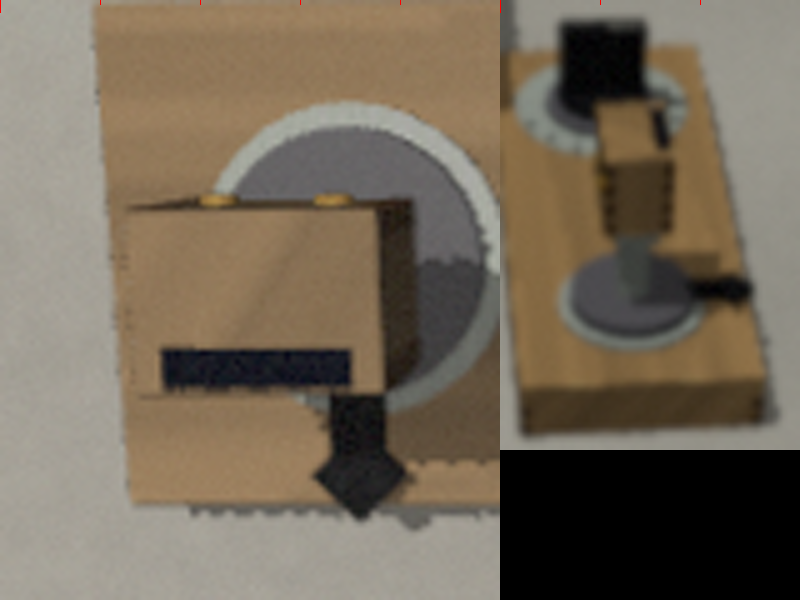

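```bash
python3 - <<'E'
from h import *
w=load('w4')
r=ray(w,(np.array([[128,207],[379,209],[385,393],[134,394]])+.5)/5-.5+[181,71],.151)
ang=lambda v:np.degrees(np.arctan2(v[1],v[0]))
print(r.mean(0),ang(r[0]-r[1]),ang(r[3]-r[2]),np.linalg.norm(r[0]-r[1]),np.linalg.norm(r[0]-r[3]))
E
```

```text
[ 0.55680887 -0.10221788  0.151     ] 100.04377643320036 100.93341379063726 0.04888450049297272 0.03647386438842942
```

The box stands within 1 mm of the rest's centre, square, with the cell towards the nose. Now the knob.

Request:
apply_moves(
  commands=[
    [0.02,-0.035,0,0,0,0,0],
    [0.02,-0.035,-0.02,0,0,0,0],
    [0.0165,-0.0257,-0.04,0,0,0,0],
    [0,0,-0.04,0,0,0,0],
    [0,0,-0.04,0,0,0,0],
    [0,0,-0.03,0,0,0,0],
    [0,0,-0.01,0,0,0,0],
    [0,0,0,0,0,0,0],
    [0,0,0,0,0,0,0],
  ],
)

```text
time: 13.08
eef_pos: [0.5936, -0.2878, 0.1711]
orientation: [0.001, 0.995, 0.096, 0.001]
force: [0.9, 0.2, 0.2]
opening: 1.005
gripper_force: 0.0
```

```bash
python3 - <<'E'
from h import *
w=snap('wrist','w5');print(w['state']['eef_pos'],w['state']['orientation'],w['state']['joint_positions'])
a=np.radians(11);ex=np.array([np.cos(a),np.sin(a)]);ey=np.array([-ex[1],ex[0]]);c=np.array([.5926,-.2872])
P=[[*(c+u*ex+v*ey),.094] for u,v in((-.026,.008),(-.026,-.008),(.026,-.008),(.026,.008))]
p=proj(w,P);print(p);crop(w,200,20,240,180,3,'c5',p)
E
```

```text
[ 0.59363008 -0.28778335  0.17110345] [7.58212758e-04 9.95379614e-01 9.60063923e-02 1.27366071e-03] [ 0.71875135  0.40033867 -0.40092136  1.49473024  0.15992767  1.2759282
 -1.0782956 ]
[[304.27206155 242.877693  ]
 [327.57707729 242.86006857]
 [328.22764337 168.42941547]
 [303.40615888 168.44794685]]
```

View pics/c5.png

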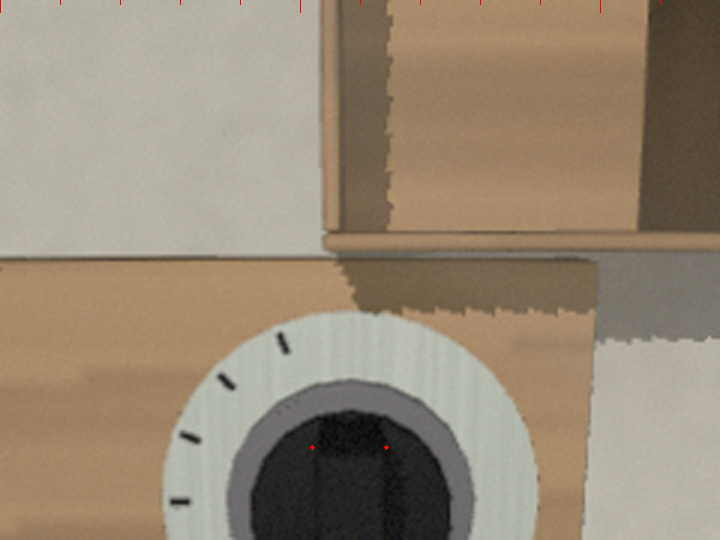

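The bar lies centred between the fingers (crop columns 318–385, predicted 312–387). I'll descend, shifting −2 mm in x, and grip.

Request:
apply_moves(
  commands=[
    [-0.002,0,-0.03,0,0,0,0],
    [0,0,-0.035,0,0,0,0],
    [0,0,-0.025,0,0,0,0],
    [0,0,-0.014,0,0,0,0],
    [0,0,-0.005,0,0,0,0],
    [0,0,0,0,0,0,0],
    [0,0,0,0,0,0,0.3],
    [0,0,0,0,0,0,0.5],
    [0,0,0,0,0,0,0.65],
    [0,0,0,0,0,0,0.72],
    [0,0,0,0,0,0,0.76],
    [0,0,0,0,0,0,0.8],
    [0,0,0,0,0,0,0.85],
    [0,0,0,0,0,0,0.9],
    [0,0,0,0,0,0,0.9],
  ],
  newtons=40,
)

```text
time: 15.0
eef_pos: [0.5905, -0.2882, 0.0603]
orientation: [0.0, 0.995, 0.096, 0.0]
force: [0.7, -2.3, -0.0]
opening: 0.178
gripper_force: 41.6
```

Request:
apply_moves(
  commands=[
    [0,0,0,0,0,-0.02,0.9],
    [0,0,0,0,0,-0.03,0.9],
    [0,0,0,0,0,-0.04,0.9],
    [0,0,0,0,0,-0.04,0.9],
    [0,0,0,0,0,-0.04,0.9],
    [0,0,0,0,0,-0.04,0.9],
    [0,0,0,0,0,-0.04,0.9],
    [0,0,0,0,0,-0.04,0.9],
    [0,0,0,0,0,-0.04,0.9],
    [0,0,0,0,0,-0.04,0.9],
    [0,0,0,0,0,-0.04,0.9],
    [0,0,0,0,0,-0.04,0.9],
    [0,0,0,0,0,-0.04,0.9],
    [0,0,0,0,0,-0.04,0.9],
    [0,0,0,0,0,-0.04,0.9],
    [0,0,0,0,0,-0.04,0.9],
    [0,0,0,0,0,-0.04,0.9],
    [0,0,0,0,0,-0.04,0.9],
    [0,0,0,0,0,-0.04,0.9],
    [0,0,0,0,0,-0.04,0.9],
  ],
  newtons=40,
)

```text
time: 17.5
eef_pos: [0.5907, -0.2877, 0.0603]
orientation: [-0.0, 0.958, -0.286, 0.0]
force: [1.9, -2.9, 2.8]
opening: 0.183
gripper_force: 42.0
```

Request:
apply_moves(
  commands=[
    [0,0,0,0,0,-0.04,0.9],
    [0,0,0,0,0,-0.04,0.9],
    [0,0,0,0,0,-0.04,0.9],
    [0,0,0,0,0,-0.04,0.9],
    [0,0,0,0,0,-0.04,0.9],
    [0,0,0,0,0,-0.04,0.9],
    [0,0,0,0,0,-0.04,0.9],
    [0,0,0,0,0,-0.04,0.9],
    [0,0,0,0,0,-0.04,0.9],
    [0,0,0,0,0,-0.03,0.9],
    [0,0,0,0,0,-0.018,0.9],
    [0,0,0,0,0,0,0.9],
    [0,0,0,0,0,0,0.9],
    [0,0,0,0,0,0,0.9],
  ],
)

```text
time: 19.25
eef_pos: [0.5908, -0.2875, 0.0602]
orientation: [-0.0, 0.881, -0.473, 0.0]
force: [5.3, -0.9, 2.0]
opening: 0.182
gripper_force: 42.0
```

```bash
python3 - <<'E'
from h import *
s=snap('side','s6');st=ctrl.get_state();q=st['orientation'];print(st['moment'],st['force'],st['opening'],st['gripper_force'],'turned',11.02-np.degrees(2*np.arctan2(q[2],q[1])))
a=np.radians(11-67.5);P=[[.556-.068*np.cos(a),-.101-.068*np.sin(a),.044]];c=[]
for k in (45,67.5,90):
  a=np.radians(11-k);c.append([.556-.068*np.cos(a),-.101-.068*np.sin(a),.044])
p=proj(s,c);print(p);crop(s,315,110,100,100,6,'a',p)
t=snap('top','t6');crop(t,360,205,60,60,5,'b');o=np.zeros((600,800,3),np.uint8);o[:,:500]=cv2.resize(cv2.imread('pics/a.png'),(600,600))[:,:500];o[:300,500:]=cv2.imread('pics/b.png');cv2.imwrite('pics/c6.png',o)
E
```

```text
[-0.09837746 -1.12571972  0.01835845] [ 5.40662799 -0.20449495  3.26324128] 0.1800821908413532 42.01675593852997 turned 67.51029276915129
[[371.19314906 189.20512551]
 [363.54410975 193.20739055]
 [353.84821997 194.95539828]]
```

View pics/c6.png

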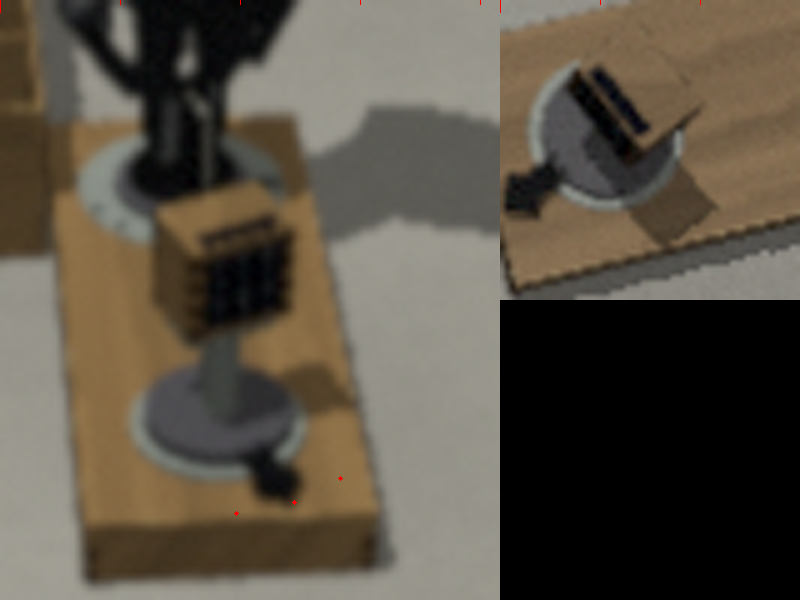

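The nose tip lies at the third-stop prediction (293,500 in the crop). The box sits upright with its cell over the nose, and there is no residual twist. I'll hand it in.

```bash
python3 -c "
from bench import ctrl
print(ctrl.finish_job())"
```

```text
the job is handed in; nothing more can be done
None
```

The job is handed in: the module stands centred on the rest (within about 1 mm) with its cell facing along the nose, and the knob is at the third stop (67.5° from home), still gripped; it took about 19 s.

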